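# Unlock the welding fixture and unload the square tube

### The arm

A 6-joint arm with a two-finger parallel gripper is mounted at the origin on a cart in front of the work surface, level with it; the furniture and walls round the work are solid. World frame = base frame: x ahead of the robot, y to its left, z up, the work surface at z = 0. Lengths are in m, angles in rad, forces in N, time in s.
With the tool pointing down it reaches from about 0.325 to 0.9 m from the base axis. Payload 6.1 kg.
Tool frame: the origin (TCP) lies between the finger pads; the fingertips stand 22 mm ahead of it and the grasp point (between the pads) lies 3 mm ahead of it; z points along the fingers, y is the line along which they close (so a half turn about z gives the same grasp; the last joint's range is limited). The gripper opens to 87 mm and grips with 3 to 60 N. Pads are 19 mm wide; open, the fingers measure 117 mm over their backs; the gripper's body (75 mm by 190 mm) begins 51 mm behind the grasp point.
Start: joints at [1.096, 0.22, 1.526, -0, 1.395, -0.126], TCP at [0.214, 0.587, 0.21] pointing down, gripper open.
Joint ranges: [-2.98, 2.98], [-0.91, 2.08], [0.09, 2.57], [-1.24, 4.39], [0.2, 2.65], [-2.68, 2.68]. Speed limits (rad/s): [2.57, 2.57, 3.01, 3.14, 3.14, 3.14].

### API

Orientations are given as [roll, pitch, yaw] about the fixed x, y, z axes, in that order (R = Rz(yaw) Ry(pitch) Rx(roll)).
In Python, from rig import env, viewer gives the robot as it stands.
- The arm moves only by the tool move_arm, never from a script. Its argument "deltas" is a list that holds one entry, the list of rows, each a list of 6 numbers: the shift along the tool's x, y, z in cm, then the turn, a rotation vector about the tool's x, y, z in rad. In form: [[[tx, ty, tz, wx, wy, wz], ...]]. A call has 1 to 8 rows; each row is the pose to reach, as a shift and turn from the pose commanded when the call began, along the tool's axes at that moment; what a row does not reach only later rows make up. A row lasts 1/12 s, in which the tool goes at most 41.7 mm and 7.16 degrees, less where a joint would pass 70% of its speed; a pose out of reach is approached as far as the arm can. A call with a gripper value outside its range is refused whole. "grip" is the gripper command: -1 is fully open, 1 is shut, values between are in proportion, set as the call begins (left out, the last holds). The fingers move at their own pace and stop on an object; "newtons" is the grip in N (left out, the last holds). Time passes only in rows, so rows that repeat a pose let the fingers close. It gives the time, the measured TCP pose, the force, the opening and the grip force at its end, in the units of the state.
- env.get_obs(): the state, without advancing time (a new reading comes with each control period).
- viewer.grab_frame(name): name is "side" or "top" or "wrist"; returns a dict with "img" (420x560x3 uint8, red, green, blue), "vertical_fov" (degrees; the focal length in pixels is half the picture's height over the tangent of half this angle, whatever the lens; pixels are square), "cx", "cy" (the principal point, pixels), "dist" ([k1, k2, p1, p2, k3] as OpenCV has them; the pictures are not rectified), "origin" and "attitude" of the camera in the world; the wrist camera has in their place "hand_eye" (4x4, takes a point from camera to tool coordinates, whose origin is the TCP and whose axes are the flange's). Camera axes: x right, y down, z forward; pixel columns grow to the right and rows downward; lengths in m; the calibration is good to about 2 mm. A picture is of the moment at which its call begins: read the wrist's pose just before it. There is no depth.
- env.finish_job(): hands the job in; it is judged then, once.
The state is a dict: "time": time; "joints": joint angles; "dq": joint speeds; "joint_efforts": joint torques, N m; "eef_pos": TCP position; "tcp_rot": TCP orientation; "ft_force": force on the tool from outside, world axes, zero at the start; "ft_torque": the same for the moment, N m; "opening": opening from 0.0 (shut) to 1.0 (fully open); "grip_force": force on a finger pad.
Only numpy, scipy, OpenCV 4.12 (cv2) and the standard library are available. Lean on these libraries where they do the work, as an engineer would, in place of code of your own. Each camera call takes 0.05 s, during which the arm holds its last target. There are 200 camera calls.

### The job

Unload the square tube from the welding fixture: draw the T-handled locking pin straight up out of the strap, and park it in the open notch of the fixture's keeper, hanging by its neck with the flange down flat behind the small lip. Then swing the strap aside until it stands square to the tube, to whichever side is clear, lift the tube out and lay it gently, flat on the floor of the sheet-steel parts tray beside the bolt. Do not shift the standing pipe, the welding magnet or the bolt, and do not drop anything.

Things in the scene. Friction and masses are not known exactly. Their poses are not given: they have to be found in the camera images.
- fixture: Steel welding fixture, fixed. Origin on the table under the tube nest's middle; local y along tube and closed strap, toward the keeper; x across. Sizes in mm, fixture-local. Base 90 (x) x 190 (y = -90 to 100) x 12 high. Posts 36 wide (x), tops z = 46: pivot post at y = -65, bored post at y = 65. Four 8 mm dowels at x = +-20, y = +-30, tops z = 26, hold the tube with 1 mm side play.
- notch_seat (a point): Where the parked pin's flange belongs, at fixture-local (0, 125, 92) mm, axes as fixture. Keeper: upright plate at y = 84 to 92, 48 wide, carries a level plate 48 wide, 6 thick, z = 86 to 92, out to y = 158, with a 15 mm U-notch from y = 117.5, open toward +y. A 3 mm lip (top z = 95) crosses both horns at y = 141 to 148. Nothing of the fixture lies beyond y = 158.
- pin: Loose locking pin, 98 mm, 160 g, upright in strap and bored post (18 mm holes), collar on the strap, z = 58. Origin: collar underside on its axis, z up. Shank 16 mm dia. (z -40 to 0), collar 24 (0 to 5), neck 10 (5 to 23), flange 28 (23 to 28), stem 10 (28 to 44). Rises 40 mm to clear the strap. Only the neck fits the notch: enter level from the open end, flange over the lip, then lower.
- pin_flange (a point): Centre of the underside of the pin's flange (pin-local z = 23 mm). Parked, it lies at notch_seat, with the collar under the keeper plate and the flange on it.
- pin_handle (a point): Centre of the pin's T-handle, a flat-sided bar 12 (local x) x 60 (local y) x 14 mm (z), 51 mm above the pin's origin, at any yaw; 16 mm of free stem below it.
- strap (a joint): Strap angle about its upright pivot, rad: 0 closed over the tube, locked by the pin; positive is counter-clockwise from above (toward fixture-local -x); stops at +-1.75; stays where left. Pivot at fixture-local (0, -65) mm. Flat bar 32 mm wide, 12 thick, z = 46 to 58 above the table, reaching 146 mm from the pivot. 1 to 2 N at its end, a push on its edge, moves it.
- strap_end (a point): Top of the strap at its pin hole, 130 mm from the pivot; turns with the strap. On the strap 65 mm from the pivot stands a spindle, nut 20 mm wide, up to z = 76, pad 2.5 mm below the strap; on the pivot a bolt head 22 mm wide, to z = 66.
- tube: Loose square tube offcut 30 (x) x 90 (y) x 30 (z) mm, about 220 g. Origin: centre of its underside, local y along the tube and along the fixture's y. Lies in the nest on the base plate (z = 12 to 42 mm), under the strap.
- tray: Square sheet-steel parts tray 140 x 140 x 24 mm with rolled rim (top z = 26), fixed by a magnetic foot. Origin: centre of its underside; walls and floor 3 mm. The bolt lies near its local -x wall, roughly along local y; the rest of its floor is free. To its left a rod slants over the table, z 0.29 m at (0.2, 0.42) to 0.12 m at (0.7, -0.03), before a tall chair.
- bolt: Loose hexagon bolt and nut, 27 (x) x 65 (y, its length) x 24 mm, lying in the tray. Origin: centre of its underside. Leave it where it is.
- pipe: Loose pipe offcut, 42 mm diameter, 80 mm tall, standing on end beside the fixture on its local +x or -x side, in the way of the strap on that side. Origin: centre of its underside. Leave it where it is.
- magnet: Loose arrow-shaped welding magnet, 60 x 83 x 16 mm, flat beside the fixture on the side away from the pipe; the strap passes over it. Origin: centre of its underside. Leave it where it is.
Things that resemble listed ones, but are neither listed nor needed, are in the scene too. What is shaped like the pin but turquoise or yellow is not meant.

How it is judged:
On the way, in this order (a step that is already met when the one before it is completed fails the run):
1. the pin is drawn up clear of the strap (z of pin in the frame of fixture above 0.099 m), for 0.1 s.
2. the pin hangs in the keeper's notch, let go (horizontal distance between pin_flange and notch_seat below 0.008 m and z of pin_flange in the frame of notch_seat between -0.004 and 0.004 m and angle between pin's own z axis and vertical below 0.15 rad and contact force between the fingers and pin below 0.05 N), for 0.2 s.
3. the strap is swung aside, square to the tube ((value of joint strap above 1.3 rad or value of joint strap below -1.3 rad)), for 0.2 s.
4. the tube is lifted out of the nest (z of tube in the frame of fixture above 0.045 m), for 0.1 s.
At the end, for the whole second after the job is handed in: The pin hangs upright in the notch, flange on the keeper plate (4 mm in height, 8 mm sideways), the strap stands at least 1.3 rad aside, the tube lies flat on the tray floor (tilt under 0.1 rad, underside under 8 mm up, centre within 55 mm of the tray's); all released, at rest (all of step 2 and (value of joint strap above 1.3 rad or value of joint strap below -1.3 rad) and x of tube in the frame of tray between -0.055 and 0.055 m and y of tube in the frame of tray between -0.055 and 0.055 m and z of tube in the frame of tray below 0.008 m and angle between tube's own z axis and vertical below 0.1 rad and linear speed of each of pin, tube below 0.02 m/s and contact force between the fingers and tube below 0.05 N); the robot touches nothing.
It fails at once if the standing pipe, the magnet or the bolt in the tray is shifted more than 25 mm, or the pipe is tipped over (distance of any of pipe, magnet, bolt from where it was at the start of the episode above 0.025 m or angle between pipe's own z axis and vertical above 0.5 rad).
It fails at once if the tube or the pin is dropped or knocked flying (moves faster than 0.7 m/s with no finger on it) ((linear speed of tube above 0.7 m/s and contact force between the fingers and tube below 0.05 N) or (linear speed of pin above 0.7 m/s and contact force between the fingers and pin below 0.05 N)).
It also fails if it takes over 72 s, if anything falls off the work surface, if the arm or the gripper's body presses on something with over 40 N, if the wrist force passes 120 N, or if a joint passes its speed limit or range.

## Working session

There is one attempt and no reset: what is moved stays moved. The work goes in short steps, Python scripts to look and compute and a tool call to move; the robot and the scene stay as the last step left them, time stands still between calls to the robot, and variables do not carry over. Pictures are saved under pics/ and viewed, at most 10 in all, crops included, and the job is handed in when it is done.

Besides the shell and the picture viewer there is one more tool, called after "Emit:" as a command line: name --argument value ..., lists and objects as JSON in quotes. move_arm: Moves the arm, as the interface text tells. Its arguments: {"type":"object","properties":{"deltas":{"type":"array","items":{"type":"array","items":{"type":"array","items":{"type":"number"}}}},"grip":{"type":"number"},"newtons":{"type":"number"}},"required":["deltas"]}

```bash
mkdir -p pics; ls
cat > h.py <<'E'
import numpy as np,cv2
from rig import env,viewer
from scipy.spatial.transform import Rotation as R
def rot(a):
    a=np.array(a,float)
    if a.shape==(3,3): return a
    if a.size==4: return R.from_quat(a).as_matrix()
    return R.from_euler('xyz',a).as_matrix()
def cam(name):
    o=env.get_obs(); f=viewer.grab_frame(name); im=f['img']
    fl=im.shape[0]/2/np.tan(np.radians(f['vertical_fov'])/2)
    K=np.array([[fl,0,f['cx']],[0,fl,f['cy']],[0,0,1.]])
    if 'hand_eye' in f:
        H=np.array(f['hand_eye']); Rt=rot(o['tcp_rot']); Rc=Rt@H[:3,:3]; c=Rt@H[:3,3]+np.array(o['eef_pos'])
    else: Rc=rot(f['attitude']); c=np.array(f['origin'])
    return dict(im=im,K=K,d=np.array(f['dist'],float),R=Rc,c=c)
def save(C,fn): cv2.imwrite(fn,C['im'][:,:,::-1])
def onz(C,px,z):
    p=cv2.undistortPoints(np.array(px,float).reshape(-1,1,2),C['K'],C['d']).reshape(-1,2)
    r=np.c_[p,np.ones(len(p))]@C['R'].T
    z=np.broadcast_to(z,len(p))
    return C['c']+r*((z-C['c'][2])/r[:,2])[:,None]
def proj(C,P):
    P=np.array(P,float).reshape(-1,3); rv=cv2.Rodrigues(C['R'].T)[0]
    return cv2.projectPoints(P,rv,-C['R'].T@C['c'],C['K'],C['d'])[0].reshape(-1,2)
E
python3 - <<'E'
from h import *
for n in ['top','side']:
    f=viewer.grab_frame(n); print({k:v for k,v in f.items() if k!='img'})
    cv2.imwrite(f'pics/{n}0.png',f['img'][:,:,::-1])
print(env.get_obs())
E
```

```text
pics
{'vertical_fov': 47.02042038506284, 'cx': 280.55814419042247, 'cy': 207.71937999800144, 'dist': array([-0.14648269,  0.        ,  0.        ,  0.        ,  0.        ]), 'origin': array([ 0.36487756, -0.3315734 ,  1.25758157]), 'attitude': array([-2.99167478,  0.02642221, -1.54707634])}
{'vertical_fov': 43.00257073113314, 'cx': 278.77004087209815, 'cy': 207.91189036745732, 'dist': array([-0.10447621,  0.        ,  0.        ,  0.        ,  0.        ]), 'origin': array([-0.0725273 , -1.20054149,  0.78796345]), 'attitude': array([-2.13896834, -0.02047726, -0.58967199])}
{'time': 0.1, 'joints': array([ 1.09592154e+00,  2.21157588e-01,  1.52748478e+00,  5.25695421e-06,
        1.39470212e+00, -1.26079150e-01]), 'dq': array([ 4.29013202e-04, -1.34047203e-03, -2.16927589e-03,  5.00440371e-05,
       -1.62438337e-03, -7.51448805e-04]), 'joint_efforts': array([ 6.19147613e-04, -4.95942199e+01, -3.88517582e+01,  7.02763838e-02,
        5.15336241e-02, -1.56794522e-05]), 'eef_pos': array([0.21332787, 0.58685275, 0.20884659]), 'tcp_rot': array([-3.13985538e+00, -2.25417404e-04,  2.79279589e+00]), 'ft_force': array([ 0.08308762, -0.43214127, -0.02966891]), 'ft_torque': array([0.03536864, 0.04670676, 0.02104207]), 'grip_force': 0.0, 'opening': 0.9986084913796583}
```

View pics/top0.png

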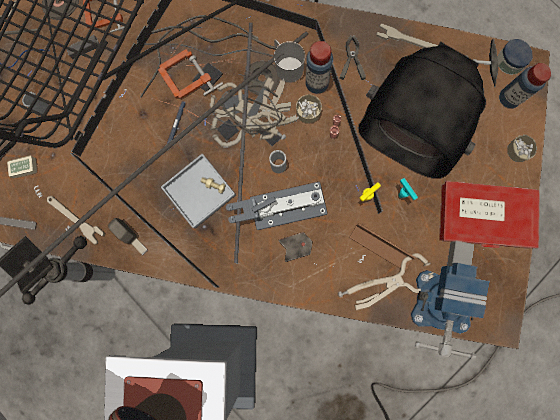

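View pics/side0.png

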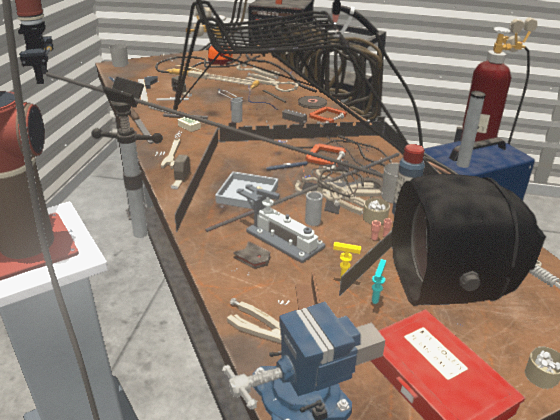

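Run:
```python
from h import *
a=cam('top');b=cam('side')
x=cv2.resize(a['im'][140:270,150:340],None,fx=4,fy=4,interpolation=cv2.INTER_CUBIC)
y=cv2.resize(b['im'][160:280,200:340],None,fx=5,fy=5,interpolation=cv2.INTER_CUBIC)
cv2.imwrite('pics/t1.png',x[:,:,::-1]);cv2.imwrite('pics/s1.png',y[:,:,::-1])
print(onz(a,[[280,205],[198,190]],[.05,.01]))
```

```text
[[ 0.5534763  -0.29376092  0.05      ]
 [ 0.59577195 -0.07390914  0.01      ]]
```

View pics/t1.png

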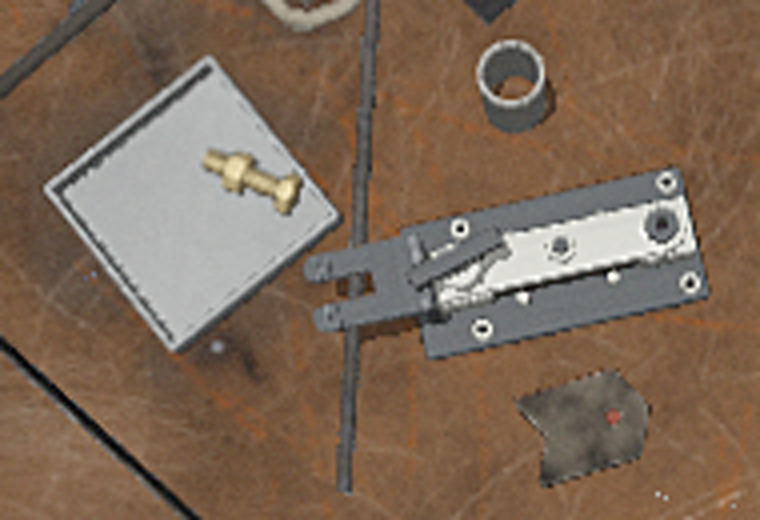

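View pics/s1.png

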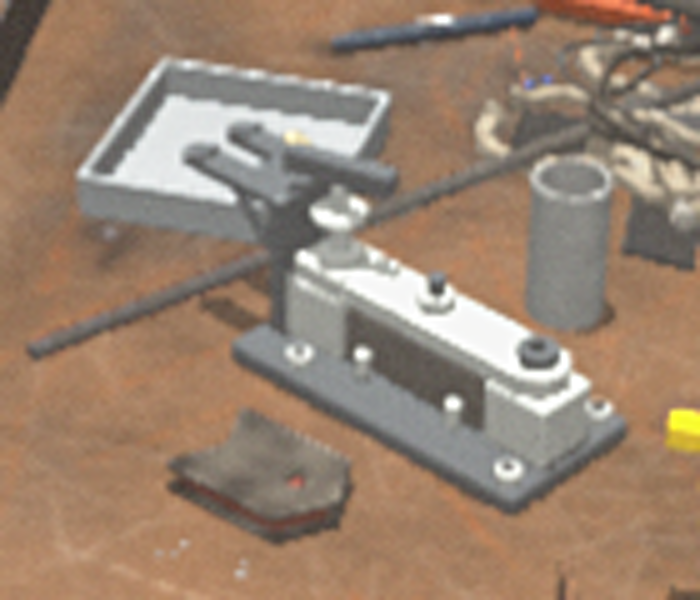

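Top crop: the grey pin's handle (full image ≈(264,204)) sits on the strap. The yellow pin (370,192) and the turquoise one (407,188) stand free on the table and are decoys. The pipe is at (278,160) on the far side and the magnet at (297,247) on the near side. The keeper notch opens left, towards the tray.

Run:
```python
from h import *
a=cam('top')
f=lambda l: np.array(l,float)/4+[150-.375,140-.375]
B=onz(a,f([[428,357],[402,228],[680,170],[708,297]]),.012)[:,:2]
L=np.array([[-45,100],[45,100],[45,-90],[-45,-90]])/1000
Lc,Bc=L.mean(0),B.mean(0); U,S,V=np.linalg.svd((L-Lc).T@(B-Bc)); Q=(U@V).T; t=Bc-Q@Lc
print('fix',t,'yaw',np.arctan2(Q[1,0],Q[0,0]),'scale',S.sum()/((L-Lc)**2).sum(),'res mm',(B-(L@Q.T+t))*1e3)
for n,p,z in [('pivot',[662,223],.066),('nut',[561,245],.076),('hA',[415,279],.116),('hB',[503,237],.116),('notchhorns',[319,268],.092),('h2',[329,318],.092),('pipe',[511,75],.08),('mag',[590,430],.016)]:
    P=onz(a,f([p]),z)[0][:2]; print(n,P,'local mm',(P-t)@Q*1e3)
T=onz(a,f([[213,57],[340,217],[175,350],[45,187]]),.026)[:,:2]
print('tray',T,T.mean(0),np.linalg.norm(T-np.roll(T,1,0),axis=1))
bo=onz(a,f([[207,158],[287,195]]),.02)[:,:2];print('bolt',bo)
print(proj(a,[[.2,.42,.29],[.7,-.03,.12]]))
```

```text
fix [ 0.560223  -0.3190467] yaw 0.2298408883658973 scale 0.977350148488469 res mm [[ 1.8267015  -1.39285535]
 [-1.12517184 -2.15455804]
 [-2.21691711  1.10135906]
 [ 1.51538745  2.44605433]]
pivot [ 0.57709689 -0.3816583 ] local mm [  2.1658145  -64.80933482]
nut [ 0.56025018 -0.31882795] local mm [0.07630196 0.20680702]
hA [ 0.5313149  -0.23227478] local mm [-8.37929014 91.07596587]
hB [ 0.55782662 -0.28436986] local mm [ 5.56680464 34.31088362]
notchhorns [ 0.54045797 -0.17087878] local mm [ 14.5107302  148.77441244]
h2 [ 0.50968322 -0.17824314] local mm [-17.13249293 148.61490796]
pipe [ 0.66714445 -0.28527397] local mm [111.80388955   8.52546777]
mag [ 0.45006366 -0.33935007] local mm [-111.88801631    5.32734019]
tray [[ 0.69047357 -0.08512375]
 [ 0.58422318 -0.17418202]
 [ 0.49485567 -0.06989636]
 [ 0.60091129  0.02289925]] [ 0.59261593 -0.07657572] [0.14032238 0.13863809 0.13733917 0.14092133]
bolt [[ 0.62327229 -0.0834903 ]
 [ 0.59932009 -0.13786444]]
[[-51.79854647 341.12813108]
 [174.19584126 140.14325767]]
```

Emit:
move_arm --deltas '[[[0,0,-4,0,0,0],[0,0,-8,0,0,0],[0,0,-12,0,0,0],[0,0,-16,0,0,0],[0,0,-20,0,0,0],[0,0,-24,0,0,0],[0,0,-26,0,0,0],[0,0,-26,0,0,0]]]'

```text
time: 0.92
eef_pos: [0.214, 0.5883, 0.4772]
tcp_rot: [3.131, 0.001, 2.793]
ft_force: [0.2, 0.3, 1.1]
opening: 1.0
grip_force: 0.0
```

Emit:
move_arm --deltas '[[[-2.64,-3.0,0,0,0,0],[-5.28,-6.0,0,0,0,0],[-7.92,-9.0,0,0,0,0],[-10.56,-12.0,0,0,0,0],[-13.2,-15.0,0,0,0,0],[-15.84,-18.0,0,0,0,0],[-18.5,-21.0,0,0,0,0],[-21.1,-24.0,0,0,0,0]]]'

```text
time: 1.58
eef_pos: [0.3298, 0.2878, 0.4686]
tcp_rot: [-3.141, -0.001, 2.793]
ft_force: [0.5, -0.1, 1.1]
opening: 1.0
grip_force: 0.0
```

Emit:
move_arm --deltas '[[[-2.64,-3.0,0,0,0,0],[-5.28,-6.0,0,0,0,0],[-7.92,-9.0,0,0,0,0],[-10.56,-12.0,0,0,0,0],[-13.2,-15.0,0,0,0,0],[-15.84,-18.0,0,0,0,0],[-18.5,-21.0,0,0,0,0],[-21.1,-24.0,0,0,0,0]]]'

```text
time: 2.25
eef_pos: [0.4462, -0.01, 0.4688]
tcp_rot: [-3.142, -0.001, 2.793]
ft_force: [0.4, 0.0, 0.2]
opening: 1.002
grip_force: 0.0
```

```bash
cat >> h.py <<'E'
def plan(P,yaw):
    "tool-frame delta (cm, rad) from the measured pose to world target with tool down"
    o=env.get_obs(); R0=rot(o['tcp_rot']); d=R0.T@(np.array(P)-o['eef_pos'])*100
    w=R.from_matrix(R0.T@rot([np.pi,0,yaw])).as_rotvec()
    print('at',np.round(o['eef_pos'],4),np.round(o['tcp_rot'],3),'j',np.round(o['joints'],2),'delta',np.round(d,2),np.round(w,3))
E
python3 -c "
from h import *
plan([.545,-.258,.36],2.04)"
```

```text
at [ 0.4462 -0.01    0.4688] [-3.142e+00 -1.000e-03  2.793e+00] j [-0.2  -0.24  1.51  0.    1.87 -1.42] delta [-17.78 -19.93  10.86] [-0.    -0.001  0.753]
```

Emit:
move_arm --deltas '[[[-2.3,-2.55,1.4,0,0,0.1],[-4.6,-5.1,2.8,0,0,0.2],[-6.9,-7.65,4.2,0,0,0.3],[-9.2,-10.2,5.6,0,0,0.4],[-11.5,-12.75,7.0,0,0,0.5],[-13.8,-15.3,8.4,0,0,0.6],[-16.1,-17.85,9.8,0,0,0.7],[-17.8,-19.9,10.9,0,0,0.75]]]'

```text
time: 2.92
eef_pos: [0.5452, -0.2579, 0.3575]
tcp_rot: [-3.14, -0.003, 2.037]
ft_force: [0.3, -0.5, -0.3]
opening: 0.997
grip_force: 0.0
```

Run:
```python
from h import *
w=cam('wrist'); np.save('w1.npy',w,allow_pickle=True); save(w,'pics/w1.png'); plan([.545,-.258,.2],2.04)
t=np.array([.560,-.319]);Q=rot([0,0,.23])[:2,:2]
L=np.array([[0,-65,66],[0,0,76],[0,65,116],[0,125,92],[45,-90,12],[-45,-90,12]])/1e3
print(proj(w,np.c_[L[:,:2]@Q.T+t,L[:,2]]).round(0))
```

```text
at [ 0.5449 -0.2613  0.3539] [-3.136 -0.004  2.033] j [-0.58  0.13  1.37 -0.    1.65 -1.04] delta [ 0.22  0.23 15.39] [-0.005 -0.004 -0.007]
[[268. 242.]
 [276. 208.]
 [286. 173.]
 [296. 128.]
 [290. 248.]
 [242. 237.]]
```

View pics/w1.png

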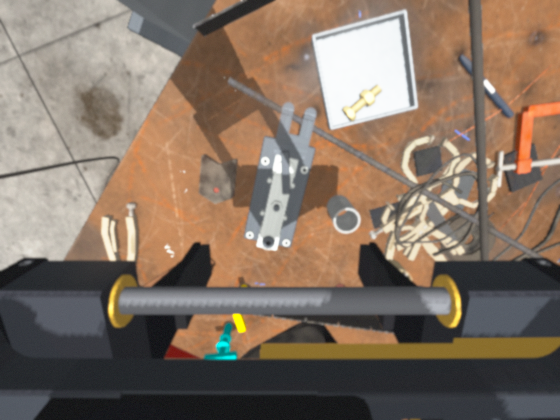

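Emit:
move_arm --deltas '[[[0.1,0.1,4,0,0,0],[0.2,0.2,8,0,0,0],[0.2,0.2,12,0,0,0],[0.2,0.2,12,0,0,0],[0.2,0.2,12,0,0,0]]]'

```text
time: 3.38
eef_pos: [0.5443, -0.2518, 0.2378]
tcp_rot: [-3.138, -0.006, 2.043]
ft_force: [-0.3, 0.0, 1.9]
opening: 0.997
grip_force: 0.0
```

Run:
```python
from h import *
w=cam('wrist'); plan([.545,-.258,.115],2.04)
x=cv2.resize(w['im'][80:280,180:400],None,fx=3,fy=3,interpolation=cv2.INTER_CUBIC)
cv2.imwrite('pics/w2.png',x[:,:,::-1])
t=np.array([.560,-.319]);Q=rot([0,0,.23])[:2,:2]
import pickle;pickle.dump(w,open('w2.pkl','wb'))
L=np.array([[0,-65,66],[0,0,76],[0,65,116],[0,125,92]])/1e3
print(((proj(w,np.c_[L[:,:2]@Q.T+t,L[:,2]])-[180,80])*3+1).round(0))
```

```text
at [ 0.5462 -0.2529  0.2414] [-3.141e+00 -1.000e-03  2.043e+00] j [-0.56  0.15  1.55 -0.    1.44 -1.04] delta [-0.41 -0.33 12.64] [-0.    -0.001  0.003]
[[243. 615.]
 [276. 490.]
 [315. 365.]
 [357. 183.]]
```

View pics/w2.png

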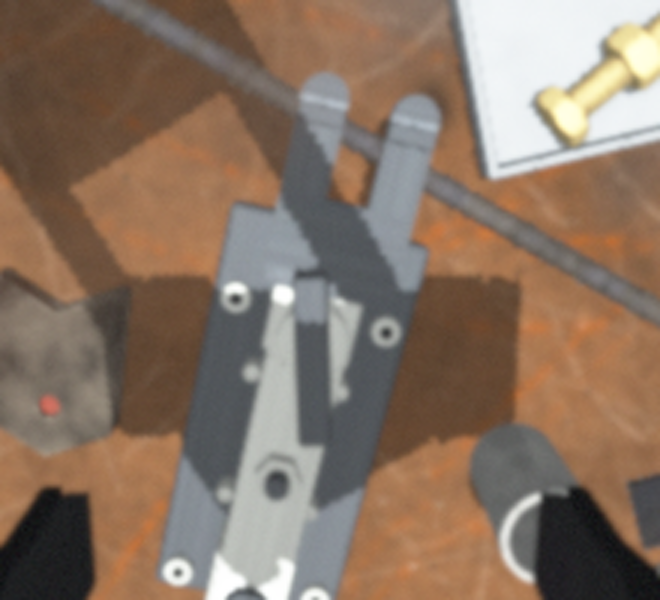

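Run:
```python
from h import *; import pickle
w=pickle.load(open('w2.pkl','rb'))
f=lambda l:(np.array(l,float)-1)/3+[180,80]
t=np.array([.560,-.319]);Q=rot([0,0,.23])[:2,:2]
for n,p,z in [('h0',[312,275],.116),('h1',[314,444],.116),('nut',[276,485],.076),('lipL',[325,103],.095),('lipR',[414,128],.095),('hornL',[325,73],.092),('hornR',[418,95],.092),('s1',[235,298],.012),('s2',[177,571],.012)]:
    P=onz(w,f([p]),z)[0][:2]; print(n,P.round(4),((P-t)@Q*1e3).round(1))
plan([.545,-.258,.115],2.04)
```

```text
h0 [ 0.5304 -0.2288] [-8.3 94.6]
h1 [ 0.5578 -0.2811] [ 6.5 37.4]
nut [ 0.5591 -0.3172] [-0.5  2. ]
lipL [ 0.5096 -0.1789] [-17.1 147.9]
lipR [ 0.5398 -0.1725] [ 13.7 147.2]
hornL [ 0.5053 -0.1705] [-19.4 157.1]
hornR [ 0.5361 -0.1625] [ 12.4 157.8]
s1 [ 0.5126 -0.2709] [-35.2  57.6]
s2 [ 0.546  -0.4064] [-33.6 -81.9]
at [ 0.5462 -0.2529  0.2414] [-3.141e+00 -1.000e-03  2.043e+00] j [-0.56  0.15  1.55 -0.    1.44 -1.04] delta [-0.41 -0.33 12.64] [-0.    -0.001  0.003]
```

Emit:
move_arm --deltas '[[[-0.1,-0.2,3,0,0,0],[-0.2,-0.3,6,0,0,0],[-0.2,-0.3,8.5,0,0,0],[-0.2,-0.3,8.5,0,0,0],[-0.2,-0.3,8.5,0,0,0],[-0.2,-0.3,8.5,0,0,0]]]'

```text
time: 3.93
eef_pos: [0.5466, -0.2575, 0.1599]
tcp_rot: [3.139, 0.005, 2.043]
ft_force: [-0.3, 0.2, -0.1]
opening: 0.995
grip_force: 0.0
```

```bash
python3 -c "
from h import *
for i in range(2):
  plan([.544,-.2555,.114],2.05); cam('wrist')
print(env.get_obs()['dq'].round(3))"
```

```text
at [ 0.5466 -0.2575  0.1599] [3.139 0.005 2.043] j [-0.57  0.21  1.64 -0.    1.29 -1.04] delta [ 0.32 -0.16  4.59] [ 0.003  0.005 -0.007]
at [ 0.5468 -0.2576  0.1601] [3.138 0.005 2.043] j [-0.57  0.21  1.64  0.    1.29 -1.04] delta [ 0.34 -0.17  4.61] [ 0.003  0.005 -0.007]
[-0.     0.003  0.015 -0.001 -0.005  0.001]
```

Emit:
move_arm --deltas '[[[0.2,-0.1,1.5,0,0,0],[0.3,-0.2,3.0,0,0,0],[0.3,-0.2,4.6,0,0.004,0],[0.3,-0.2,4.6,0,0.004,0],[0.3,-0.2,4.6,0,0.004,0]]]'

```text
time: 4.45
eef_pos: [0.5412, -0.2544, 0.1097]
tcp_rot: [-3.141, -0.005, 2.043]
ft_force: [1.1, -0.9, -0.1]
opening: 1.002
grip_force: 0.0
```

Emit:
move_arm --deltas '[[[0,0,0,0,0,0],[0,0,0,0,0,0],[0,0,0,0,0,0],[0,0,0,0,0,0],[0,0,0,0,0,0],[0,0,0,0,0,0],[0,0,0,0,0,0],[0,0,0,0,0,0]]]' --grip 1 --newtons 25

```text
time: 5.12
eef_pos: [0.5414, -0.2545, 0.1099]
tcp_rot: [3.142, -0.004, 2.043]
ft_force: [0.1, 0.3, 0.4]
opening: 0.482
grip_force: 0.0
```

```bash
python3 -c "
from h import *
plan([.544,-.2555,.114],2.05); o=env.get_obs();print(o['opening']*87,o['grip_force'],o['ft_force'],o['ft_torque'])"
```

```text
at [ 0.5414 -0.2545  0.1099] [ 3.142 -0.004  2.043] j [-0.57  0.25  1.69  0.    1.21 -1.05] delta [-0.21  0.19 -0.41] [ 0.    -0.004 -0.007]
41.96648686476026 0.0 [0.08698408 0.30448355 0.44108704] [-0.1151694  -0.00079381 -0.0268368 ]
```

Emit:
move_arm --deltas '[[[-0.2,0.2,-0.3,0,0,0],[-0.2,0.2,-0.3,0,0,0],[-0.2,0.2,-0.3,0,0,0],[-0.2,0.2,-0.3,0,0,0],[-0.2,0.2,-0.3,0,0,0],[-0.2,0.2,-0.3,0,0,0],[-0.2,0.2,-0.3,0,0,0],[-0.2,0.2,-0.3,0,0,0]]]'

```text
time: 5.78
eef_pos: [0.544, -0.2554, 0.1128]
tcp_rot: [-3.142, -0.004, 2.043]
ft_force: [-0.9, 0.9, 0.2]
opening: 0.009
grip_force: 0.0
```

```bash
python3 -c "
from h import *
plan([.544,-.2555,.114],2.05); o=env.get_obs();print(o['opening']*87,o['grip_force'],o['ft_force'],o['ft_torque'])"
```

```text
at [ 0.544  -0.2554  0.1128] [-3.142 -0.004  2.043] j [-0.57  0.25  1.68  0.    1.22 -1.04] delta [-0.01 -0.01 -0.12] [-0.    -0.004 -0.007]
0.785204709050136 0.0 [-0.91048206  0.90444129  0.16845488] [-0.0622451   0.02074527 -0.00518073]
```

Run:
```python
from h import *
s=cam('side'); w=cam('wrist');a=cam('top')
x=cv2.resize(s['im'][140:260,210:350],(420,360),interpolation=cv2.INTER_CUBIC)
y=cv2.resize(w['im'][120:360,180:400],(330,360),interpolation=cv2.INTER_CUBIC)
cv2.imwrite('pics/m1.png',np.hstack([x,y])[:,:,::-1])
g=env.get_obs()['eef_pos']
print((proj(s,[g])-[210,140])*3,(proj(w,[g])-[180,120])*1.5)
```

```text
[[173.51758024 156.93674359]] [[158.27860495 193.78346889]]
```

View pics/m1.png

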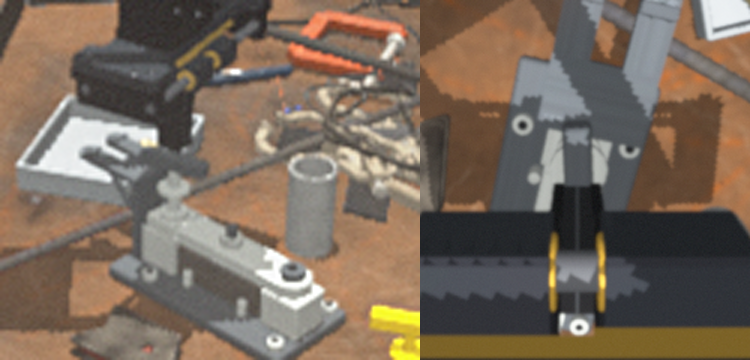

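Run:
```python
from h import *
s=cam('side'); w=cam('wrist')
g=np.array(env.get_obs()['eef_pos'])
for dz in [0,-.01,-.022,.02,.035]:
    print(dz,(proj(s,[g+[0,0,dz]])-[210,140])*3,(proj(w,[g+[0,0,dz]])-[180,120])*1.5+[420,0])
h=np.array([.544,-.2555,.116]);d=np.array([-.0138,.0262,0])
print((proj(s,[h,h+d,h-d,h-[0,0,.058]])-[210,140])*3,(proj(w,[h,h+d])-[180,120])*1.5+[420,0])
```

```text
0 [[173.53869528 156.90753696]] [[578.34941838 193.78508398]]
-0.01 [[173.42302669 167.30890691]] [[578.28844698 184.02207284]]
-0.022 [[173.28583307 179.68037285]] [[578.22252088 173.46829506]]
0.02 [[173.77375374 135.85128838]] [[578.4916359  216.56658058]]
0.035 [[173.95336594 119.83435714]] [[578.62084854 237.27581341]]
[[173.56811949 153.68317305]
 [142.42390161 144.42456867]
 [205.27837584 163.11362734]
 [172.91189137 213.0156809 ]] [[578.07074609 197.22545745]
 [577.17964977 128.11804512]]
```

Run:
```python
from h import *
s=cam('side'); np.save('sc.npy',s['im'])
t=cam('top'); np.save('tc.npy',t['im'])
w=cam('wrist'); np.save('wc.npy',w['im'])
```

Emit:
move_arm --deltas '[[[0,0,0,0,0,0],[0,0,0,0,0,0],[0,0,0,0,0,0],[0,0,0,0,0,0],[0,0,0,0,0,0],[0,0,0,0,0,0]]]' --grip -0.3

```text
time: 6.68
eef_pos: [0.5441, -0.2554, 0.1128]
tcp_rot: [-3.142, -0.004, 2.043]
ft_force: [-0.3, 0.6, -0.7]
opening: 0.374
grip_force: 0.0
```

Run:
```python
from h import *
s=cam('side'); w=cam('wrist'); a=cam('top')
r=lambda im,x,y,W,H:cv2.resize(im[y:y+H,x:x+W],(400,300),interpolation=cv2.INTER_CUBIC)
A=np.hstack([r(np.load('sc.npy'),225,150,80,60),r(s['im'],225,150,80,60)])
B=np.hstack([r(np.load('wc.npy'),200,180,160,120),r(w['im'],200,180,160,120)])
cv2.imwrite('pics/m2.png',np.vstack([A,B])[:,:,::-1])
plan([.544,-.2555,.114],2.05); print(env.get_obs()['opening'])
```

```text
at [ 0.5441 -0.2554  0.1128] [-3.142 -0.004  2.043] j [-0.57  0.25  1.68  0.    1.22 -1.04] delta [-0.01 -0.01 -0.12] [-0.    -0.004 -0.007]
0.5127143928947582
```

View pics/m2.png

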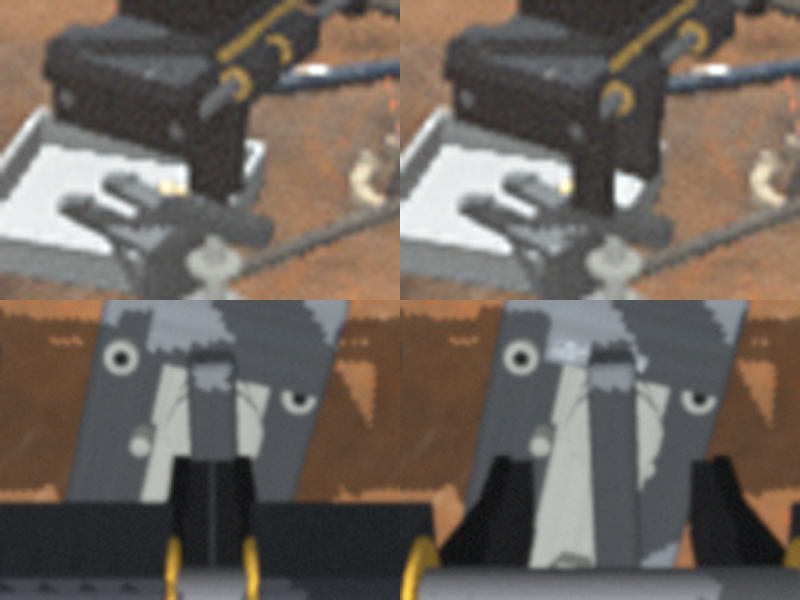

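Crop: the fingertips really end just above the handle (side px ≈(268,190), i.e. z ≈ 0.119), so they are some 28 mm higher than the reported TCP implies. I'll check this by ray before descending further.

Run:
```python
from h import *
s=cam('side'); w=cam('wrist')
o=env.get_obs();g=np.array(o['eef_pos']);Rt=rot(o['tcp_rot'])
# closed fingers: wrist outer corners of tips (175,457),(252,457) panel -> px ; tips 
for z in [.091,.105,.112,.119,.126]:
    P=onz(w,[[200+175/2.5,180+157/2.5],[200+252/2.5,180+157/2.5]],z)
    print('w',z,((P-g)@Rt*1e3).round(1).tolist())
# intersect side pixel ray of tip bottom with the vertical plane normal to side view through TCP axis
p=onz(s,[[268,189.5]],[.0])[0]; c=s['c']; d=p-c; 
k=np.dot((g-c)[:2],d[:2])/np.dot(d[:2],d[:2]); print('side tip pt',(c+k*d).round(4))
print('cam wrist',w['c'],'fwd',w['R'][:,2])
```

```text
w 0.091 [[-5.4, -10.8, 21.8], [-5.4, 10.7, 21.8]]
w 0.105 [[0.9, -10.1, 7.8], [0.9, 9.9, 7.8]]
w 0.112 [[4.0, -9.7, 0.9], [4.0, 9.5, 0.9]]
w 0.119 [[7.1, -9.3, -6.1], [7.1, 9.1, -6.1]]
w 0.126 [[10.2, -9.0, -13.1], [10.2, 8.7, -13.1]]
side tip pt [ 0.5443 -0.2556  0.1209]
cam wrist [ 0.5065805  -0.18313676  0.28707003] fwd [ 0.13381329 -0.2643412  -0.9551009 ]
```

Emit:
move_arm --deltas '[[[0,0,0.7,0,0,0],[0,0,1.4,0,0,0],[0,0,2.0,0,0,0],[0,0,2.5,0,0,0],[0,0,2.5,0,0,0],[0,0,2.5,0,0,0]]]'

```text
time: 7.43
eef_pos: [0.5436, -0.255, 0.087]
tcp_rot: [-3.141, -0.005, 2.043]
ft_force: [0.2, -0.1, -0.1]
opening: 0.647
grip_force: 0.0
```

Emit:
move_arm --deltas '[[[0,0,0,0,0,0],[0,0,0,0,0,0],[0,0,0,0,0,0],[0,0,0,0,0,0],[0,0,0,0,0,0],[0,0,0,0,0,0],[0,0,0,0,0,0],[0,0,0,0,0,0]]]' --grip 1 --newtons 25

```text
time: 8.1
eef_pos: [0.5441, -0.2553, 0.0879]
tcp_rot: [3.142, -0.004, 2.043]
ft_force: [-0.8, -1.0, -1.6]
opening: 0.134
grip_force: 25.0
```

Emit:
move_arm --deltas '[[[0,0,-0.7,0,0,0],[0,0,-1.7,0,0,0],[0,0,-2.8,0,0,0],[0,0,-4,0,0,0],[0,0,-5.2,0,0,0],[0,0,-6.4,0,0,0],[0,0,-7.6,0,0,0],[0,0,-8.6,0,0,0]]]'

```text
time: 8.77
eef_pos: [0.5446, -0.2559, 0.176]
tcp_rot: [3.141, -0.003, 2.043]
ft_force: [0.7, -0.4, -1.8]
opening: 0.135
grip_force: 25.0
```

Emit:
move_arm --deltas '[[[0,0,0,0,0,0],[0,0,0,0,0,0],[0,0,0,0,0,0]]]'

```text
time: 9.02
eef_pos: [0.5438, -0.2554, 0.1733]
tcp_rot: [-3.141, -0.005, 2.043]
ft_force: [0.0, 0.5, -1.8]
opening: 0.136
grip_force: 25.0
```

Run:
```python
from h import *
t=np.array([.5595,-.318]);th=.24;Q=rot([0,0,th])[:2,:2]
for y in [.185,.125]:
    p=t+Q@[0,y]; print(p.round(4)); plan([*p,.175],2.043)
o=env.get_obs();print(o['opening'],o['grip_force'],o['ft_force'])
w=cam('wrist');s=cam('side')
r=lambda im,x,y,W,H:cv2.resize(im[y:y+H,x:x+W],(400,300),interpolation=cv2.INTER_CUBIC)
cv2.imwrite('pics/m3.png',np.hstack([r(s['im'],210,120,120,90),r(w['im'],180,60,240,180)])[:,:,::-1])
```

```text
[ 0.5155 -0.1383]
at [ 0.5438 -0.2554  0.1733] [-3.141 -0.005  2.043] j [-0.57  0.19  1.63  0.    1.33 -1.04] delta [11.72  2.8  -0.12] [-0.    -0.005 -0.   ]
[ 0.5298 -0.1966]
at [ 0.5438 -0.2554  0.1733] [-3.141 -0.005  2.043] j [-0.57  0.19  1.63  0.    1.33 -1.04] delta [ 5.88  1.42 -0.14] [-0.    -0.005 -0.   ]
0.1363773264621402 24.971656501293182 [ 0.03272044  0.46085922 -1.82567052]
```

View pics/m3.png

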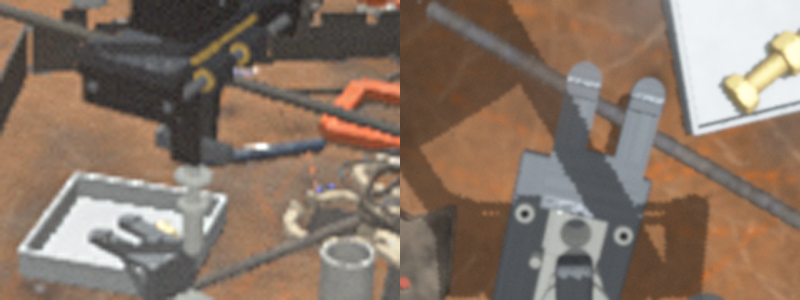

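The pin hangs from the gripper, with its flange at (195,172) in the side panel. In the wrist panel the strap's hole is at (575,234), and the lip marks on the horns are at (583,84) and (648,99).

Run:
```python
from h import *
w=cam('wrist'); k=240/400
f=lambda l:(np.array(l,float)-[400,0]+.5)*k-.5+[180,60]
for n,p,z in [('hole',[575,234],.058),('lipL',[584,84],.095),('lipR',[648,99],.095),('s1',[524,214],.012),('s2',[622,236],.012)]:
    print(n,onz(w,f([p]),z)[0].round(4))
# sub-pixel horn edges: profile along lip-parallel line a bit inward (local y=135), print brightness
g=cv2.cvtColor(w['im'],cv2.COLOR_RGB2GRAY)
t=np.array([.5595,-.318]);Q=rot([0,0,.24])[:2,:2]
xs=np.arange(-32,33,1.)
for y in (137,151):
    P=np.c_[np.c_[xs,np.full(len(xs),y)]/1e3@Q.T+t,np.full(len(xs),.092)]
    q=proj(w,P).astype(np.float32); v=cv2.remap(w['im'],q[:,:1],q[:,1:],cv2.INTER_LINEAR)[:,0].astype(int)
    print(y,[(int(x),int(c[0]-c[2])) for x,c in zip(xs,v)])
print(env.get_obs()['eef_pos'])
```

```text
hole [ 0.5434 -0.256   0.058 ]
lipL [ 0.5089 -0.1791  0.095 ]
lipR [ 0.5392 -0.1713  0.095 ]
s1 [ 0.5121 -0.2708  0.012 ]
s2 [ 0.5786 -0.2542  0.012 ]
137 [(-32, 38), (-31, 37), (-30, 36), (-29, 39), (-28, 38), (-27, 38), (-26, 39), (-25, 30), (-24, 14), (-23, 2), (-22, -1), (-21, -2), (-20, -3), (-19, -6), (-18, -7), (-17, -10), (-16, -10), (-15, -13), (-14, -12), (-13, -13), (-12, -14), (-11, -12), (-10, -12), (-9, -12), (-8, -4), (-7, 1), (-6, 2), (-5, 2), (-4, 1), (-3, -1), (-2, -2), (-1, -2), (0, -3), (1, -4), (2, 0), (3, -1), (4, 1), (5, 1), (6, -1), (7, -8), (8, -13), (9, -14), (10, -12), (11, -13), (12, -13), (13, -15), (14, -14), (15, -15), (16, -14), (17, -15), (18, -16), (19, -16), (20, -15), (21, -14), (22, -10), (23, 9), (24, 49), (25, 78), (26, 82), (27, 82), (28, 82), (29, 83), (30, 83), (31, 84), (32, 82)]
151 [(-32, 51), (-31, 57), (-30, 59), (-29, 63), (-28, 63), (-27, 65), (-26, 64), (-25, 55), (-24, 27), (-23, 2), (-22, -6), (-21, -7), (-20, -6), (-19, -9), (-18, -9), (-17, -8), (-16, -10), (-15, -9), (-14, -11), (-13, -11), (-12, -10), (-11, -9), (-10, -8), (-9, 4), (-8, 34), (-7, 63), (-6, 71), (-5, 69), (-4, 70), (-3, 70), (-2, 70), (-1, 70), (0, 72), (1, 71), (2, 72), (3, 74), (4, 75), (5, 74), (6, 60), (7, 25), (8, -5), (9, -14), (10, -13), (11, -14), (12, -15), (13, -14), (14, -13), (15, -15), (16, -15), (17, -14), (18, -14), (19, -13), (20, -13), (21, -13), (22, -8), (23, 10), (24, 42), (25, 62), (26, 69), (27, 71), (28, 73), (29, 65), (30, 41), (31, 13), (32, -1)]
[ 0.54358919 -0.25521341  0.17266392]
```

Emit:
move_arm --deltas '[[[1.0,0.24,-0.5,0,0,0],[3.0,0.71,-0.5,0,0,0],[5.0,1.19,-0.5,0,0,0],[7.0,1.66,-0.5,0,0,0],[9.0,2.14,-0.5,0,0,0],[11.0,2.6,-0.5,0,0,0],[12.0,2.85,-0.5,0,0,0],[12.0,2.85,-0.5,0,0,0]]]'

```text
time: 9.83
eef_pos: [0.5145, -0.1335, 0.1794]
tcp_rot: [3.142, -0.005, 2.045]
ft_force: [0.4, 0.1, -2.2]
opening: 0.131
grip_force: 25.0
```

Emit:
move_arm --deltas '[[[0,0,1.5,0,0,0],[0,0,3.0,0,0,0],[0,0,4.5,0,0,0],[0,0,6.0,0,0,0],[0,0,7.0,0,0,0],[0,0,7.0,0,0,0],[0,0,7.0,0,0,0]]]'

```text
time: 10.42
eef_pos: [0.5147, -0.1359, 0.109]
tcp_rot: [-3.141, -0.005, 2.042]
ft_force: [0.5, -0.3, -0.8]
opening: 0.138
grip_force: 25.0
```

Run:
```python
from h import *
plan([.5144,-.1354,.1065],2.043); plan([.5293,-.1966,.1065],2.043)
o=env.get_obs();print(o['opening'],o['grip_force'],o['ft_force'])
w=cam('wrist')
t=np.array([.5591,-.318]);Q=rot([0,0,.24])[:2,:2]
xs=np.arange(-32,33,1.)
P=np.c_[np.c_[xs,np.full(len(xs),153)]/1e3@Q.T+t,np.full(len(xs),.092)]
q=proj(w,P).astype(np.float32); print(q[[0,-1]])
v=cv2.remap(w['im'],q[:,:1],q[:,1:],cv2.INTER_LINEAR)[:,0].astype(int)
print([(int(x),int(c[0]-c[2])) for x,c in zip(xs,v)])
```

```text
at [ 0.5147 -0.1359  0.109 ] [-3.141 -0.005  2.042] j [-0.41  0.1   1.86  0.    1.19 -0.88] delta [0.05 0.   0.25] [-0.001 -0.005 -0.001]
at [ 0.5147 -0.1359  0.109 ] [-3.141 -0.005  2.042] j [-0.41  0.1   1.86  0.    1.19 -0.88] delta [-6.07 -1.45  0.22] [-0.001 -0.005 -0.001]
0.13831556901961098 24.971686899662018 [ 0.48956908 -0.34665632 -0.8262379 ]
[[229.8314  272.78116]
 [317.62222 291.1047 ]]
[(-32, -8), (-31, -5), (-30, -7), (-29, -8), (-28, -7), (-27, -7), (-26, -5), (-25, -6), (-24, -6), (-23, -5), (-22, -6), (-21, -5), (-20, 8), (-19, 43), (-18, 75), (-17, 80), (-16, 68), (-15, 41), (-14, 8), (-13, -1), (-12, -3), (-11, -4), (-10, -2), (-9, -2), (-8, -2), (-7, -2), (-6, -4), (-5, -4), (-4, -3), (-3, -3), (-2, -3), (-1, -5), (0, -6), (1, -7), (2, -7), (3, -8), (4, -8), (5, -8), (6, -9), (7, -8), (8, -8), (9, -7), (10, -8), (11, -7), (12, -8), (13, -8), (14, -7), (15, -6), (16, -2), (17, -3), (18, -3), (19, -4), (20, -4), (21, -2), (22, -5), (23, -4), (24, -6), (25, -4), (26, -5), (27, -4), (28, -4), (29, -4), (30, -3), (31, 3), (32, 30)]
```

Emit:
move_arm --deltas '[[[-0.5,-0.12,0.2,0,0.004,0],[-1.0,-0.24,0.2,0,0.004,0],[-1.5,-0.36,0.2,0,0.004,0],[-2.0,-0.48,0.2,0,0.004,0],[-2.5,-0.6,0.2,0,0.004,0],[-3.0,-0.72,0.2,0,0.004,0],[-3.0,-0.72,0.2,0,0.004,0]]]'

```text
time: 11.05
eef_pos: [0.5225, -0.1668, 0.1074]
tcp_rot: [3.141, -0.007, 2.042]
ft_force: [-1.0, -0.6, -2.4]
opening: 0.139
grip_force: 25.0
```

Run:
```python
from h import *
plan([.5293,-.1966,.1065],2.043)
o=env.get_obs();print(o['opening'],o['grip_force'],o['ft_force'])
s=cam('side'); 
t=np.array([.5591,-.318]);Q=rot([0,0,.24])[:2,:2]
g=o['eef_pos']
ax=lambda dz:[g[0],g[1],g[2]-.0299+dz]
print(proj(s,[ax(-.04),ax(0),ax(.023),ax(.028),[*(t+Q@[0,.158]),.092]]).round(1))
x0=int(proj(s,[ax(0)])[0][0])
print('column brightness',[(y,int(s['im'][y,x0-1:x0+2].mean())) for y in range(170,225)])
```

```text
at [ 0.5225 -0.1668  0.1074] [ 3.141 -0.007  2.042] j [-0.46  0.14  1.82  0.    1.19 -0.93] delta [-2.97 -0.75  0.07] [ 0.    -0.007 -0.001]
0.13908864272585222 24.971394538879395 [-0.96239678 -0.57777123 -2.42619266]
[[242.5 204.4]
 [242.3 191.3]
 [242.1 183.7]
 [242.1 182. ]
 [241.4 186.3]]
column brightness [(170, 60), (171, 58), (172, 60), (173, 58), (174, 61), (175, 58), (176, 58), (177, 64), (178, 54), (179, 64), (180, 109), (181, 145), (182, 159), (183, 173), (184, 183), (185, 168), (186, 158), (187, 157), (188, 136), (189, 101), (190, 90), (191, 91), (192, 97), (193, 93), (194, 89), (195, 106), (196, 137), (197, 154), (198, 154), (199, 154), (200, 151), (201, 152), (202, 152), (203, 152), (204, 144), (205, 136), (206, 132), (207, 131), (208, 126), (209, 113), (210, 95), (211, 80), (212, 82), (213, 96), (214, 115), (215, 120), (216, 102), (217, 86), (218, 85), (219, 89), (220, 92), (221, 87), (222, 90), (223, 91), (224, 89)]
```

Run:
```python
from h import *
o=env.get_obs();s=cam('side');g=o['eef_pos'];u=np.array([-.498,-.867])
for n,r,z in [('flange low front',14,23),('flange top back',-14,28),('shank low front',8,-40),('collar back top',-12,5),('handle top',6,58)]:
    print(n,proj(s,[[*(g[:2]+u*r/1e3),g[2]-.0299+z/1e3]]).round(1))
print(proj(s,[[*(g[:2]),.0],[*g[:2],.01]]))
print('brightness at column+0',g)
```

```text
flange low front [[242.  186.4]]
flange top back [[241.8 179.3]]
shank low front [[242.3 206. ]]
collar back top [[242.  187.3]]
handle top [[241.7 172.9]]
[[242.53016479 216.15750739]
 [242.46923922 213.02906817]]
brightness at column+0 [ 0.52220983 -0.16617117  0.10723197]
```

Emit:
move_arm --deltas '[[[-0.5,-0.12,0.0,0,0.005,0],[-1.0,-0.25,0.0,0,0.005,0],[-1.5,-0.37,0.0,0,0.005,0],[-2.0,-0.5,0.0,0,0.005,0],[-2.5,-0.63,0.0,0,0.005,0],[-2.9,-0.73,0.0,0,0.005,0],[-2.9,-0.73,0.0,0,0.005,0],[-2.9,-0.73,0.0,0,0.005,0]]]'

```text
time: 11.82
eef_pos: [0.5288, -0.1949, 0.1069]
tcp_rot: [-3.142, -0.013, 2.042]
ft_force: [-0.2, 0.4, -2.0]
opening: 0.137
grip_force: 25.0
```

Run:
```python
from h import *
plan([.5293,-.1966,.0999],2.043)
o=env.get_obs();print(o['opening'],o['grip_force'],o['ft_force'],o['ft_torque'])
```

```text
at [ 0.5288 -0.1949  0.1069] [-3.142 -0.013  2.042] j [-0.5   0.18  1.78  0.01  1.2  -0.97] delta [-0.18 -0.03  0.7 ] [-0.    -0.013 -0.001]
0.13676099254268603 24.97165471315384 [-0.18205419  0.35788575 -1.96939353] [-0.08710803  0.01443753 -0.01979707]
```

Emit:
move_arm --deltas '[[[-0.1,0,0.2,0,-0.012,0],[-0.15,0,0.4,0,-0.012,0],[-0.15,0,0.6,0,-0.012,0],[-0.15,0,0.7,0,-0.012,0],[-0.15,0,0.7,0,-0.012,0],[-0.15,0,0.7,0,-0.012,0]]]'

```text
time: 12.32
eef_pos: [0.5294, -0.1958, 0.0998]
tcp_rot: [-3.141, -0.001, 2.043]
ft_force: [-0.5, -0.7, -2.1]
opening: 0.134
grip_force: 25.0
```

Run:
```python
from h import *
plan([.5293,-.1966,.0989],2.043)
o=env.get_obs();print(o['opening'],o['grip_force'],o['ft_force'],o['ft_torque'])
```

```text
at [ 0.5294 -0.1958  0.0998] [-3.141e+00 -1.000e-03  2.043e+00] j [-0.49  0.18  1.79  0.    1.17 -0.97] delta [-0.07 -0.04  0.09] [-0.    -0.001 -0.   ]
0.13392963415995054 24.97163861989975 [-0.54144886 -0.68969396 -2.09638883] [-0.08474948  0.054403   -0.01764937]
```

Still hanging, no contact; lower until the flange seats.

Emit:
move_arm --deltas '[[[-0.05,0,0.1,0,0,0],[-0.05,0,0.1,0,0,0],[-0.05,0,0.2,0,0,0],[-0.05,0,0.2,0,0,0]]]'

```text
time: 12.65
eef_pos: [0.5299, -0.1965, 0.0988]
tcp_rot: [3.141, -0.001, 2.043]
ft_force: [-1.9, 0.4, 3.8]
opening: 0.138
grip_force: 25.0
```

Emit:
move_arm --deltas '[[[0,0,0.1,0,0,0],[0,0,0.1,0,0,0],[0,0,0.1,0,0,0]]]'

```text
time: 12.9
eef_pos: [0.5301, -0.1965, 0.0988]
tcp_rot: [3.141, -0.0, 2.043]
ft_force: [-4.9, 2.6, 10.0]
opening: 0.139
grip_force: 25.0
```

Emit:
move_arm --deltas '[[[0,0,-0.2,0,0,0],[0,0,-0.2,0,0,0],[0,0,-0.2,0,0,0]]]'

```text
time: 13.15
eef_pos: [0.5298, -0.1965, 0.0988]
tcp_rot: [3.141, -0.001, 2.043]
ft_force: [-0.2, -0.1, 1.4]
opening: 0.135
grip_force: 25.0
```

Emit:
move_arm --deltas '[[[0,0,0,0,0,0],[0,0,0,0,0,0],[0,0,0,0,0,0],[0,0,0,0,0,0],[0,0,0,0,0,0],[0,0,0,0,0,0]]]' --grip 0.0

```text
time: 13.65
eef_pos: [0.5297, -0.1964, 0.0989]
tcp_rot: [-3.142, -0.001, 2.043]
ft_force: [0.1, -0.2, 0.4]
opening: 0.471
grip_force: 0.0
```

Emit:
move_arm --deltas '[[[0,0,-1.5,0,0,0],[0,0,-4,0,0,0],[0,0,-8,0,0,0],[0,0,-11,0,0,0],[0,0,-11,0,0,0],[0,0,-11,0,0,0]]]'

```text
time: 14.15
eef_pos: [0.5313, -0.1973, 0.2118]
tcp_rot: [3.138, 0.004, 2.043]
ft_force: [0.7, -0.1, -0.1]
opening: 0.495
grip_force: 0.0
```

Run:
```python
from h import *
s=cam('side');o=env.get_obs();print(o['eef_pos'],o['opening'])
u=np.array([-.498,-.867]);p=np.array([.5297,-.1965])
for n,r,z in [('flange low front',14,23),('flange top back',-14,28),('shank low front',8,-40),('handle top back',-6,58),('stem',5,35)]:
    print(n,proj(s,[[*(p+u*r/1e3),.069+z/1e3]]).round(1))
w=cam('wrist')
r=lambda im,x,y,W,H:cv2.resize(im[y:y+H,x:x+W],(400,300),interpolation=cv2.INTER_CUBIC)
cv2.imwrite('pics/m4.png',np.hstack([r(s['im'],210,140,80,60),r(w['im'],180,120,200,150)])[:,:,::-1])
# handle (dark bar) position at z=.127 in wrist: expected pixels
d=np.array([-.0138,.0262]);print('handle exp px',proj(w,[[*p,.127],[*(p+d),.127],[*(p-d),.127]]).round(1))
```

```text
[ 0.53004437 -0.19665562  0.20954048] 0.5006390408372576
flange low front [[250.7 193.6]]
flange top back [[250.4 186.3]]
shank low front [[250.8 213.2]]
handle top back [[250.4 177.6]]
stem [[250.5 187.7]]
handle exp px [[284.9 208.6]
 [284.5 175.5]
 [285.3 239.5]]
```

```bash
cat >> h.py <<'E'
T0=np.array([.5591,-.318]);TH=.24;QF=rot([0,0,TH])[:2,:2]
def W(x,y): return T0+QF@np.array([x,y])/1e3
def loc(p): return ((np.array(p)[:2]-T0)@QF*1e3).round(1)
E
python3 - <<'E'
from h import *
plan([*W(46,30),.20],1.811)
s=cam('side'); print([(y,int(s['im'][y,249:252].mean())) for y in range(174,216)])
P=W(0,-65)
for th in [0,.3,.6,.9,1.2,1.4,1.5]:
    d=np.array([-np.sin(th),np.cos(th)]);n=np.array([np.cos(th),np.sin(th)])
    q=np.array([0,-65])+95*d+26*n; print(th,'tool dx,dy cm from (46,30):',((q[1]-30)/10).round(2),((q[0]-46)/10).round(2))
E
```

```text
at [ 0.5293 -0.1962  0.2081] [-3.141e+00 -2.000e-03  2.043e+00] j [-0.5   0.08  1.69  0.    1.38 -0.97] delta [-10.34   2.29   0.79] [-0.001 -0.002  0.232]
[(174, 219), (175, 201), (176, 131), (177, 122), (178, 110), (179, 98), (180, 97), (181, 93), (182, 89), (183, 89), (184, 103), (185, 136), (186, 156), (187, 158), (188, 157), (189, 156), (190, 172), (191, 182), (192, 174), (193, 141), (194, 106), (195, 97), (196, 97), (197, 97), (198, 92), (199, 97), (200, 113), (201, 120), (202, 115), (203, 110), (204, 118), (205, 126), (206, 139), (207, 146), (208, 153), (209, 152), (210, 155), (211, 148), (212, 124), (213, 96), (214, 84), (215, 86)]
0 tool dx,dy cm from (46,30): 0.0 -2.0
0.3 tool dx,dy cm from (46,30): 0.34 -4.92
0.6 tool dx,dy cm from (46,30): -0.19 -7.82
0.9 tool dx,dy cm from (46,30): -1.56 -10.43
1.2 tool dx,dy cm from (46,30): -3.63 -12.51
1.4 tool dx,dy cm from (46,30): -5.32 -13.52
1.5 tool dx,dy cm from (46,30): -6.23 -13.89
```

The side-view column at x≈250 shows the flange's lower edge at row 193 and the shank's end at row 212, as predicted: the pin hangs seated. Next, the strap.

Emit:
move_arm --deltas '[[[-1.5,0.4,0.2,0,0,0.06],[-3.5,0.8,0.4,0,0,0.12],[-6,1.4,0.6,0,0,0.18],[-8.5,2.0,0.8,0,0,0.232],[-10.3,2.3,0.8,0,0,0.232],[-10.3,2.3,0.8,0,0,0.232],[-10.3,2.3,0.8,0,0,0.232],[-10.3,2.3,0.8,0,0,0.232]]]' --grip 1

```text
time: 14.97
eef_pos: [0.596, -0.2769, 0.199]
tcp_rot: [-3.139, -0.004, 1.811]
ft_force: [-0.1, 0.6, -0.6]
opening: 0.03
grip_force: 0.0
```

Run:
```python
from h import *
plan([*W(46,30),.039],1.811); print(env.get_obs()['opening'])
```

```text
at [ 0.596  -0.2769  0.199 ] [-3.139 -0.004  1.811] j [-0.56  0.31  1.44  0.    1.4  -0.8 ] delta [-0.17  0.08 16.  ] [-0.002 -0.004 -0.   ]
0.029895349885998984
```

Emit:
move_arm --deltas '[[[0,0,3,0,0,0],[0,0,6,0,0,0],[0,0,9,0,0,0],[0,0,12,0,0,0],[0,0,14,0,0,0],[0,0,15.8,0,0,0],[0,0,15.8,0,0,0],[0,0,15.8,0,0,0]]]'

```text
time: 15.63
eef_pos: [0.5956, -0.2762, 0.0418]
tcp_rot: [-3.139, -0.003, 1.811]
ft_force: [-0.1, 0.1, 0.6]
opening: 0.005
grip_force: 0.0
```

Run:
```python
from h import *
plan([*W(46,30),.039],1.811); o=env.get_obs();print(o['opening'],o['ft_force'],loc(o['eef_pos']))
```

```text
at [ 0.5956 -0.2762  0.0418] [-3.139e+00 -3.000e-03  1.811e+00] j [-0.55  0.46  1.56  0.    1.13 -0.8 ] delta [-0.2   0.06  0.28] [-0.002 -0.003  0.   ]
0.005042564418324791 [-0.08839935  0.11213018  0.57784202] [45.4 32. ]
```

Emit:
move_arm --deltas '[[[-0.1,-0.5,0.2,0,0,0],[-0.2,-1.0,0.2,0,0,0],[-0.2,-1.6,0.2,0,0,0],[-0.1,-2.2,0.2,0,0,0],[0,-2.9,0.2,0,0,0],[0.1,-3.7,0.2,0,0,0],[0.15,-4.4,0.2,0,0,0],[0.15,-4.9,0.2,0,0,0]]]'

```text
time: 16.3
eef_pos: [0.548, -0.2879, 0.041]
tcp_rot: [-3.141, -0.001, 1.811]
ft_force: [2.2, -0.2, -0.4]
opening: 0.005
grip_force: 0.5
```

Run:
```python
from h import *
o=env.get_obs();print(o['ft_force'],loc(o['eef_pos']),o['eef_pos'])
a=cam('top'); im=a['im'].astype(int)
# strap end: bright whitish pixels; report the white mask bbox in crop
c=im[160:240,215:335]; m=(c.min(2)>170); ys,xs=np.nonzero(m); 
P=onz(a,np.c_[xs+215,ys+160],.058); L=(P[:,:2]-T0)@QF*1e3
r=L-[0,-65]; k=(np.hypot(*r.T)>75)&(np.hypot(*r.T)<146); print('strap pts',k.sum(),'angle',np.median(np.arctan2(-r[k,0],r[k,1])))
```

```text
[ 2.23097753 -0.15957015 -0.35743041] [-3.7 31.9] [ 0.54796536 -0.28787044  0.04095509]
strap pts 8 angle 0.11619427029152951
```

Emit:
move_arm --deltas '[[[0,-1.0,0,0,0,0],[-0.15,-1.9,0,0,0,0],[-0.4,-2.9,0,0,0,0],[-0.8,-3.8,0,0,0,0],[-1.25,-4.6,0,0,0,0],[-1.8,-5.5,0,0,0,0],[-2.4,-6.2,0,0,0,0],[-3.1,-6.9,0,0,0,0]]]'

```text
time: 17.02
eef_pos: [0.4885, -0.335, 0.0408]
tcp_rot: [-3.141, -0.001, 1.81]
ft_force: [0.5, 1.5, -0.6]
opening: 0.01
grip_force: 0.5
```

Run:
```python
from h import *
o=env.get_obs();print(o['ft_force'],loc(o['eef_pos']),o['eef_pos'])
plan([*W(-79.1,-6.3),.041],1.811);plan([*W(-89.2,-23.2),.041],1.811);plan([*W(-93,-33),.041],1.811)
```

```text
[ 0.46491463  1.46736283 -0.56630263] [-72.6   0.2] [ 0.48852817 -0.33503679  0.04075015]
at [ 0.4885 -0.335   0.0408] [-3.141e+00 -1.000e-03  1.810e+00] j [-0.73  0.32  1.74  0.    1.08 -0.97] delta [-0.65 -0.65 -0.03] [-0.    -0.001 -0.001]
at [ 0.4885 -0.335   0.0408] [-3.141e+00 -1.000e-03  1.810e+00] j [-0.73  0.32  1.74  0.    1.08 -0.97] delta [-2.34 -1.66 -0.03] [-0.    -0.001 -0.001]
at [ 0.4885 -0.335   0.0408] [-3.141e+00 -1.000e-03  1.810e+00] j [-0.73  0.32  1.74  0.    1.08 -0.97] delta [-3.32 -2.04 -0.03] [-0.    -0.001 -0.001]
```

Emit:
move_arm --deltas '[[[-0.65,-0.65,0,0,0,0],[-1.3,-1.1,0,0,0,0],[-2.0,-1.5,0,0,0,0],[-2.7,-1.8,0,0,0,0],[-3.5,-2.0,0,0,0,0],[-3.5,-2.0,0,0,0,0],[-3.5,-2.0,0,0,0,0]]]'

```text
time: 17.6
eef_pos: [0.4783, -0.3738, 0.0408]
tcp_rot: [-3.141, -0.001, 1.81]
ft_force: [0.8, -0.9, -0.2]
opening: 0.007
grip_force: 0.0
```

Emit:
move_arm --deltas '[[[1.0,0,0,0,0,0],[1.0,0,-4,0,0,0],[1.0,0,-8,0,0,0],[1.0,0,-12,0,0,0],[1.0,0,-16,0,0,0],[1.0,0,-16,0,0,0]]]'

```text
time: 18.1
eef_pos: [0.4797, -0.3658, 0.2112]
tcp_rot: [3.134, 0.012, 1.812]
ft_force: [0.4, -0.7, 0.8]
opening: 0.007
grip_force: 0.0
```

Run:
```python
from h import *
o=env.get_obs();print(o['ft_force'],loc(o['eef_pos']),o['eef_pos'])
plan([*W(0,0),.22],1.811)
w=cam('wrist')
# strap: bright, unsaturated; angle from its pixels on z=.058 about the pivot
im=w['im'].astype(int); m=((im.min(2)>135)&(im.max(2)-im.min(2)<30))
ys,xs=np.nonzero(m); P=onz(w,np.c_[xs,ys],.058); L=(P[:,:2]-T0)@QF*1e3; r=L-[0,-65]; R_=np.hypot(*r.T)
k=(R_>40)&(R_<140)&(r[:,0]<0)&(abs(r[:,1])<60); print(k.sum(), np.percentile(np.arctan2(-r[k,0],r[k,1]),[10,50,90]))
```

```text
[ 0.44909109 -0.69919455  0.77229678] [-88.5 -27.5] [ 0.47966674 -0.36579161  0.21117834]
at [ 0.4797 -0.3658  0.2112] [3.134 0.012 1.812] j [-0.78  0.16  1.6   0.    1.37 -1.02] delta [ 2.73  8.86 -0.85] [0.008 0.012 0.001]
2595 [0.70125282 1.51692584 1.71266919]
```

Emit:
move_arm --deltas '[[[0.7,2.2,0,0,0,0],[1.4,4.4,0,0,0,0],[2.1,6.6,0,0,0,0],[2.7,8.9,2,0,0,0],[2.7,8.9,5,0,0,0],[2.7,8.9,7,0,0,0],[2.7,8.9,7,0,0,0],[2.7,8.9,7,0,0,0]]]' --grip -0.4

```text
time: 18.82
eef_pos: [0.5543, -0.3141, 0.1281]
tcp_rot: [-3.138, -0.005, 1.812]
ft_force: [0.6, -0.3, 0.6]
opening: 0.529
grip_force: 0.0
```

Run:
```python
from h import *
plan([*W(0,0),.0095],1.811)
o=env.get_obs(); print(o['opening'],loc(o['eef_pos']),'pipe',loc([.66714,-.28527]))
w=cam('wrist')
# tube/dowels: profile along local x at y=+-12 on top of tube (z .042)
g=w['im'].astype(int)
xs=np.arange(-50,51,2.)
for y in (38,20):
    P=np.c_[np.array([W(x,y) for x in xs]),np.full(len(xs),.042)]
    q=proj(w,P).astype(np.float32); v=cv2.remap(w['im'],q[:,:1],q[:,1:],cv2.INTER_LINEAR)[:,0].astype(int)
    print(y,q[[0,-1]].round(),[(int(x),int(c.mean())) for x,c in zip(xs,v)])
```

```text
at [ 0.5543 -0.3141  0.1281] [-3.138 -0.005  1.812] j [-0.64  0.32  1.56  0.    1.26 -0.88] delta [-0.56  0.41 11.86] [-0.004 -0.005  0.001]
0.5289555665271505 [-3.7  4.9] pipe [112.7   6.1]
38 [[232. 171.]
 [348. 172.]] [(-50, 163), (-48, 162), (-46, 165), (-44, 162), (-42, 158), (-40, 152), (-38, 176), (-36, 194), (-34, 190), (-32, 191), (-30, 192), (-28, 191), (-26, 195), (-24, 194), (-22, 193), (-20, 184), (-18, 181), (-16, 180), (-14, 157), (-12, 175), (-10, 181), (-8, 178), (-6, 139), (-4, 111), (-2, 108), (0, 101), (2, 102), (4, 101), (6, 104), (8, 111), (10, 114), (12, 110), (14, 95), (16, 118), (18, 133), (20, 142), (22, 171), (24, 189), (26, 190), (28, 191), (30, 192), (32, 191), (34, 194), (36, 191), (38, 175), (40, 148), (42, 159), (44, 160), (46, 157), (48, 153), (50, 154)]
20 [[233. 192.]
 [346. 192.]] [(-50, 95), (-48, 93), (-46, 93), (-44, 94), (-42, 97), (-40, 100), (-38, 107), (-36, 114), (-34, 111), (-32, 110), (-30, 111), (-28, 110), (-26, 112), (-24, 112), (-22, 111), (-20, 110), (-18, 110), (-16, 109), (-14, 111), (-12, 143), (-10, 166), (-8, 167), (-6, 134), (-4, 134), (-2, 151), (0, 157), (2, 135), (4, 138), (6, 148), (8, 156), (10, 120), (12, 105), (14, 97), (16, 107), (18, 114), (20, 113), (22, 111), (24, 111), (26, 110), (28, 111), (30, 112), (32, 112), (34, 114), (36, 114), (38, 107), (40, 96), (42, 98), (44, 97), (46, 97), (48, 95), (50, 105)]
```

Emit:
move_arm --deltas '[[[-0.3,0.2,2,0,0,0],[-0.5,0.4,4,0,0,0],[-0.5,0.4,6,0,0,0],[-0.5,0.4,7,0,0,0],[-0.5,0.4,7,0,0,0],[-0.5,0.4,7,0,0,0]]]'

```text
time: 19.37
eef_pos: [0.5612, -0.3202, 0.0619]
tcp_rot: [3.141, -0.0, 1.811]
ft_force: [0.4, -0.3, 0.2]
opening: 0.7
grip_force: 0.0
```

Run:
```python
from h import *
plan([*W(0,0),.0095],1.811)
o=env.get_obs(); print(o['opening'],loc(o['eef_pos']),o['ft_force'])
```

```text
at [ 0.5612 -0.3202  0.0619] [ 3.141 -0.     1.811] j [-0.64  0.41  1.58  0.    1.15 -0.88] delta [ 0.27 -0.16  5.24] [ 0. -0. -0.]
0.7003667759687097 [ 1.5 -2.7] [ 0.38219578 -0.30838371  0.15806148]
```

Emit:
move_arm --deltas '[[[0.1,-0.1,1.5,0,0,0],[0.1,-0.1,3,0,0,0],[0.1,-0.1,4.2,0,0,0],[0.1,-0.1,5.1,0,0,0],[0.1,-0.1,5.1,0,0,0],[0.1,-0.1,5.1,0,0,0]]]'

```text
time: 19.87
eef_pos: [0.5593, -0.3187, 0.009]
tcp_rot: [-3.14, -0.002, 1.811]
ft_force: [-0.1, 0.5, 0.7]
opening: 0.697
grip_force: 0.0
```

Emit:
move_arm --deltas '[[[0,0,0,0,0,0],[0,0,0,0,0,0],[0,0,0,0,0,0],[0,0,0,0,0,0],[0,0,0,0,0,0],[0,0,0,0,0,0],[0,0,0,0,0,0],[0,0,0,0,0,0]]]' --grip 1 --newtons 25

```text
time: 20.53
eef_pos: [0.56, -0.3192, 0.0101]
tcp_rot: [3.141, -0.001, 1.811]
ft_force: [-0.2, 0.3, 1.2]
opening: 0.346
grip_force: 25.0
```

Emit:
move_arm --deltas '[[[0,0,-1,0,0,0],[0,0,-2.5,0,0,0],[0,0,-4.5,0,0,0],[0,0,-7,0,0,0],[0,0,-10,0,0,0],[0,0,-13,0,0,0],[0,0,-16,0,0,0],[0,0,-16,0,0,0]]]'

```text
time: 21.2
eef_pos: [0.563, -0.3219, 0.1795]
tcp_rot: [3.134, 0.009, 1.811]
ft_force: [-0.0, -0.9, -0.8]
opening: 0.343
grip_force: 25.0
```

Run:
```python
from h import *
plan([.5696,-.062,.17],3.77); print(env.get_obs()['opening'],env.get_obs()['ft_force'])
# remeasure tray rim corners from wrist: light-grey tray mask
w=cam('wrist'); im=w['im'].astype(int)
m=((im.min(2)>150)&(im.max(2)-im.min(2)<40)).astype(np.uint8)
P=proj(w,[[.5926,-.0766,.026]])[0]; print(P)
n,l,st,ce=cv2.connectedComponentsWithStats(m)
i=np.argmin([np.hypot(*(c-P))+(1e4 if s[4]<500 else 0) for c,s in zip(ce[1:],st[1:])])+1
cn=max(cv2.findContours((l==i).astype(np.uint8),0,1)[0],key=cv2.contourArea)
b=cv2.boxPoints(cv2.minAreaRect(cn)); 
for z in (.003,.026):
    Q_=onz(w,b,z)[:,:2]; print(z,st[i][4],Q_.round(3).tolist(),Q_.mean(0).round(4),np.linalg.norm(Q_-np.roll(Q_,1,0),axis=1).round(3))
```

```text
at [ 0.563  -0.3219  0.1795] [3.134 0.009 1.811] j [-0.64  0.29  1.5  -0.    1.34 -0.88] delta [25.09  6.82  0.78] [-0.004  0.013 -1.959]
0.34341987992744943 [-0.01773296 -0.91772145 -0.82608402]
[382.82779939 -66.90715214]
0.003 2633 [[0.555, -0.132], [0.664, -0.105], [0.681, -0.147], [0.567, -0.175]] [ 0.6166 -0.1397] [0.045 0.113 0.046 0.118]
0.026 2633 [[0.554, -0.139], [0.656, -0.114], [0.672, -0.153], [0.565, -0.18]] [ 0.6116 -0.1464] [0.042 0.105 0.043 0.11 ]
```

Emit:
move_arm --deltas '[[[2,0.5,0,0,0,-0.1],[5,1.4,0,0,0,-0.2],[8.5,2.3,0,0,0,-0.32],[12,3.3,0,0,0,-0.44],[15.5,4.2,0,0,0,-0.56],[19,5.2,0,0,0,-0.68],[22,6.0,0,0,0,-0.8],[25,6.8,0,0,0,-0.92]]]'

```text
time: 21.92
eef_pos: [0.5649, -0.0583, 0.1688]
tcp_rot: [-3.141, -0.004, 2.737]
ft_force: [0.9, 0.6, -2.5]
opening: 0.346
grip_force: 25.0
```

Emit:
move_arm --deltas '[[[0,0,0,0,0,-0.12],[0,0,0,0,0,-0.24],[0,0,0,0,0,-0.36],[0,0,0,0,0,-0.48],[0,0,0,0,0,-0.6],[0,0,0,0,0,-0.72],[0,0,0,0,0,-0.84],[0,0,0,0,0,-0.96]]]'

```text
time: 22.58
eef_pos: [0.565, -0.0601, 0.1687]
tcp_rot: [3.139, -0.002, -2.586]
ft_force: [-0.3, 0.4, -3.4]
opening: 0.342
grip_force: 25.0
```

Emit:
move_arm --deltas '[[[0,0,0,0,0,-0.08],[0,0,0,0,0,-0.08],[0,0,0,0,0,-0.08]]]'

```text
time: 22.83
eef_pos: [0.5655, -0.0602, 0.1691]
tcp_rot: [3.139, -0.001, -2.515]
ft_force: [-0.9, -0.3, -2.4]
opening: 0.341
grip_force: 25.0
```

Run:
```python
from h import *
o=env.get_obs(); print(o['opening'],o['ft_force'],o['grip_force'])
w=cam('wrist')
P=np.array([.5926,-.0766]); ex=np.array([-.65,.76]);ey=np.array([-.76,-.65])
plan([.5696,-.062,.17],3.77)
r=lambda im,x,y,W,H:cv2.resize(im[y:y+H,x:x+W],(W*2,H*2),interpolation=cv2.INTER_CUBIC)
im=w['im'].copy()
for a,b in [(.026,.008),(.07,.07),(-.07,.07),(.07,-.07),(-.07,-.07)]:
    q=proj(w,[[*(P+ex*a+ey*b),.003 if a==.026 else .026]])[0]; print(q.round(0)); cv2.circle(im,tuple(int(v) for v in q),2,(255,0,255),-1)
cv2.imwrite('pics/m5.png',cv2.resize(im,(784,588))[:,:,::-1])
```

```text
0.3412742496730032 [-0.92082723 -0.32219985 -2.39340466] 24.999261796474457
at [ 0.5657 -0.0602  0.1693] [ 3.139e+00 -1.000e-03 -2.515e+00] j [-0.24  0.12  1.72  0.    1.31 -2.44] delta [-0.21 -0.38 -0.07] [ 0.002 -0.001 -0.002]
[281. 190.]
[319. 133.]
[183. 145.]
[325. 258.]
[204. 267.]
```

View pics/m5.png

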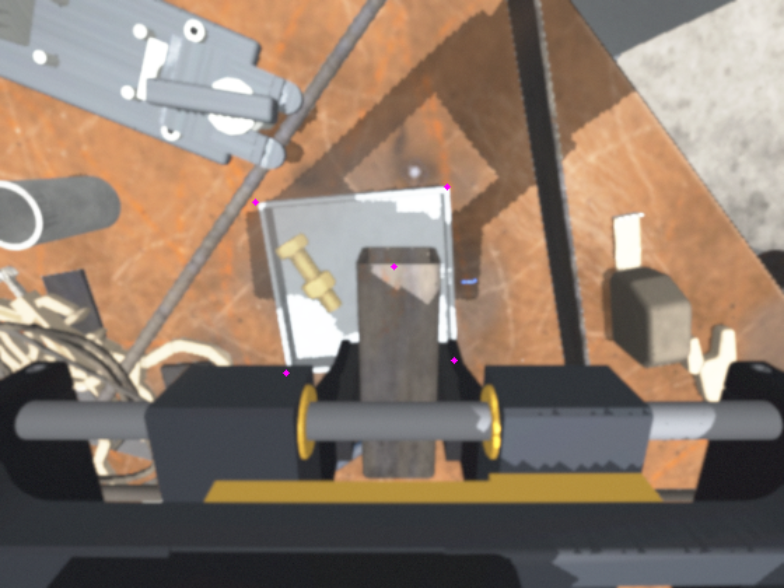

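The view shows the tube held level over the tray. My predicted tray corners (magenta, e.g. (255,202) and (447,187)) lie on the rim, the bolt is at (308,270), and the pin is parked in the notch near (240,105).

Emit:
move_arm --deltas '[[[0,-0.2,2,0,0,0],[-0.1,-0.35,5,0,0,0],[-0.1,-0.35,8,0,0,0],[-0.1,-0.35,11,0,0,0],[-0.1,-0.35,13,0,0,0],[-0.1,-0.35,14.5,0,0,0],[-0.1,-0.35,15.3,0,0,0],[-0.1,-0.35,15.3,0,0,0]]]'

```text
time: 23.55
eef_pos: [0.5672, -0.0619, 0.0147]
tcp_rot: [3.137, -0.003, -2.514]
ft_force: [-0.6, 0.4, -3.0]
opening: 0.341
grip_force: 25.0
```

Emit:
move_arm --deltas '[[[0,0,0,0,0,0],[0,0,0,0,0,0]]]'

```text
time: 23.72
eef_pos: [0.5704, -0.0627, 0.0184]
tcp_rot: [-3.141, 0.002, -2.513]
ft_force: [0.3, 0.2, -2.4]
opening: 0.345
grip_force: 25.0
```

Run:
```python
from h import *
o=env.get_obs(); print(o['opening'],o['ft_force'],o['grip_force'])
plan([.5696,-.062,.0011],3.77)
```

```text
0.34454082485182663 [ 0.27011955  0.21855383 -2.37810667] 24.999825954437256
at [ 0.5704 -0.0627  0.0184] [-3.141e+00  2.000e-03 -2.513e+00] j [-0.25  0.31  1.8   0.    1.02 -2.45] delta [0.03 0.1  1.73] [-0.001  0.002  0.   ]
```

Emit:
move_arm --deltas '[[[0,0,0.4,0,0,0],[0,0,0.8,0,0,0],[0,0,1.1,0,0,0],[0,0,1.4,0,0,0],[0,0,1.5,0,0,0],[0,0,1.5,0,0,0],[0,0,1.5,0,0,0]]]'

```text
time: 24.3
eef_pos: [0.5692, -0.0623, 0.0019]
tcp_rot: [3.14, -0.0, -2.512]
ft_force: [0.2, 0.5, -2.7]
opening: 0.343
grip_force: 25.0
```

Emit:
move_arm --deltas '[[[0,0,0.1,0,0,0],[0,0,0.2,0,0,0],[0,0,0.2,0,0,0],[0,0,0.2,0,0,0]]]'

```text
time: 24.63
eef_pos: [0.5696, -0.0624, 0.0011]
tcp_rot: [3.141, 0.0, -2.512]
ft_force: [-2.9, 0.3, 5.0]
opening: 0.344
grip_force: 25.0
```

Emit:
move_arm --deltas '[[[0,0,-0.1,0,0,0],[0,0,-0.1,0,0,0]]]'

```text
time: 24.8
eef_pos: [0.5695, -0.0624, 0.0013]
tcp_rot: [3.141, 0.001, -2.512]
ft_force: [-0.3, -0.6, -1.7]
opening: 0.344
grip_force: 25.0
```

Emit:
move_arm --deltas '[[[0,0,0,0,0,0],[0,0,0,0,0,0],[0,0,0,0,0,0],[0,0,0,0,0,0],[0,0,0,0,0,0]]]' --grip 0.04

```text
time: 25.22
eef_pos: [0.5694, -0.0624, 0.0011]
tcp_rot: [3.141, 0.0, -2.512]
ft_force: [-0.3, 0.3, -0.5]
opening: 0.476
grip_force: 0.0
```

Emit:
move_arm --deltas '[[[0,0,-1,0,0,0],[0,0,-2.5,0,0,0],[0,0,-4.5,0,0,0],[0,0,-8,0,0,0],[0,0,-12,0,0,0],[0,0,-15,0,0,0],[0,0,-15,0,0,0],[0,0,-15,0,0,0]]]'

```text
time: 25.88
eef_pos: [0.5714, -0.063, 0.1548]
tcp_rot: [-3.138, 0.004, -2.512]
ft_force: [0.1, 0.3, -0.8]
opening: 0.484
grip_force: 0.0
```

Run:
```python
from h import *
o=env.get_obs(); print(o['opening'],o['ft_force'],o['grip_force'],o['eef_pos'],o['time'])
w=cam('wrist');s=cam('side');a=cam('top')
# strap angle from top view white pixels
im=a['im'].astype(int); 
ys,xs=np.nonzero((im.min(2)>165)&(im.max(2)-im.min(2)<40)); L=(onz(a,np.c_[xs,ys],.058)[:,:2]-T0)@QF*1e3-[0,-65]
rr=np.hypot(*L.T); k=(rr>75)&(rr<146); ang=np.arctan2(-L[k,0],L[k,1]); print(np.histogram(ang,bins=np.arange(-3.2,3.3,.4)))
j=abs(ang-1.5)<.3; print(j.sum(),ang[j].mean() if j.any() else None)
# pin still parked: side column
print([(y,int(s['im'][y,249:252].mean())) for y in range(183,215)])
# tube dark top at z=.033 in wrist: profile across tray local x, and along y
P=np.array([.5926,-.0766]); ex=np.array([-.65,.76]);ey=np.array([-.76,-.65])
for lab,pts in [('x',[(x,.03) for x in range(-5,60,3)]),('y',[(26,y/1e0) for y in range(0,70,4)])]:
    W3=np.array([[*(P+ex*(p[0]/1e3)+ey*((p[1] if lab=='y' else 30)/1e3)),.033] for p in pts])
    q=proj(w,W3).astype(np.float32); v=cv2.remap(w['im'],q[:,:1],q[:,1:],cv2.INTER_LINEAR)[:,0].astype(int)
    print(lab,[(p[0] if lab=='x' else p[1],int(c.mean())) for p,c in zip(pts,v)])
```

```text
0.48374420085448716 [ 0.13285356  0.33391706 -0.82288941] 0.0 [ 0.57139063 -0.06299485  0.15483651] 25.8833
(array([  0,   0,   0,   0,   0,  26,   0,  96,  95,   0,   0, 180, 129,
         0,   0,   0]), array([-3.2000000e+00, -2.8000000e+00, -2.4000000e+00, -2.0000000e+00,
       -1.6000000e+00, -1.2000000e+00, -8.0000000e-01, -4.0000000e-01,
       -8.8817842e-16,  4.0000000e-01,  8.0000000e-01,  1.2000000e+00,
        1.6000000e+00,  2.0000000e+00,  2.4000000e+00,  2.8000000e+00,
        3.2000000e+00]))
309 1.5693235846026916
[(183, 86), (184, 101), (185, 134), (186, 155), (187, 158), (188, 152), (189, 154), (190, 212), (191, 252), (192, 238), (193, 146), (194, 138), (195, 150), (196, 152), (197, 138), (198, 108), (199, 96), (200, 111), (201, 118), (202, 114), (203, 109), (204, 118), (205, 126), (206, 139), (207, 144), (208, 149), (209, 154), (210, 153), (211, 148), (212, 124), (213, 97), (214, 86)]
x [(-5, 186), (-2, 186), (1, 187), (4, 188), (7, 189), (10, 186), (13, 116), (16, 108), (19, 105), (22, 101), (25, 102), (28, 102), (31, 103), (34, 104), (37, 105), (40, 106), (43, 179), (46, 188), (49, 186), (52, 188), (55, 189), (58, 188)]
y [(0.0, 100), (4.0, 101), (8.0, 103), (12.0, 105), (16.0, 107), (20.0, 100), (24.0, 101), (28.0, 100), (32.0, 100), (36.0, 101), (40.0, 100), (44.0, 110), (48.0, 181), (52.0, 188), (56.0, 183), (60.0, 201), (64.0, 254), (68.0, 252)]
```

Checks: the strap stands at about 1.57 rad, the pin sits unchanged in the notch, and the tube lies at tray x ≈ 12–42 mm with its top at the expected 33 mm. Handing in.

```bash
python3 -c "
from rig import env
print(env.finish_job())"
```

```text
the job is handed in; nothing more can be done
None
```

Job handed in at about 26 s on the robot's clock: the pin hangs parked in the keeper notch, the strap is swung to about 1.57 rad on the magnet side, and the tube lies flat in the tray beside the bolt; no verdict came back.

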